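Weigh the filled egg tray using a spatula

ROBOT

A 6-joint arm with a two-finger parallel gripper is mounted at the origin on the work surface. World frame = base frame: x ahead of the robot, y to its left, z up, the work surface at z = 0. Lengths are in mm, angles in rad, forces in N, time in s.
With the tool pointing down it reaches from about 275 to 750 mm from the base axis. Payload 10.2 kg.
Tool frame: the origin (TCP) lies at the very end of the fingers, on their centre line; the grasp point (between the pads) lies 19 mm behind it (ctrl.hold_point_z is the distance from the TCP to the grasp point, in mm); z points along the fingers, y is the direction in which the jaws open and shut (so a half turn about z gives the same grasp; the last joint's range is limited). The gripper opens to 85 mm and grips with 20 to 120 N. Pads are 22 mm wide; open, the fingers measure 114 mm over their backs; the gripper's body (76 mm by 85 mm) begins 54 mm behind the grasp point. The pads swing forward as they close: fully open they stand 13 mm farther back than shut.
Start: joints at [-1.336, 0.313, 1.498, -0, 1.331, -0.223], TCP at [232.026, -470.951, 231.294] pointing down, gripper open.
Joint ranges: [-2.94, 2.94], [-0.97, 2.17], [0.19, 2.56], [-1.23, 4.37], [0.02, 3.11], [-2.88, 2.88]. Speed limits (rad/s): [2.39, 2.39, 3.01, 3.14, 3.14, 3.14].

INTERFACE

Orientations are given as a unit quaternion [w, x, y, z].
In Python, from rig import readout, cams, workorder, spotter, ctrl gives the robot as it stands.
- The arm moves only by the tool step_arm, never from a script. Its argument "plan" is text: rows parted by semicolons, each of 5 numbers parted by spaces: the shift along the tool's x, y, z in cm, then the turn about the tool's z in degrees, then the opening in per cent of the stroke, from 0 (shut) to 100 (fully open). In form: x y z twist gripper; .... A call has 1 to 10 rows; each row is the pose to reach, as a shift and turn from the pose commanded when the call began, along the tool's axes at that moment; what a row does not reach only later rows make up. A row lasts 1/10 s, in which the tool goes at most 50 mm and 8.59 degrees, less where a joint would pass 70% of its speed; a pose out of reach is approached as far as the arm can. A call with a gripper value outside its range is refused whole. The fingers move at their own pace and stop on an object; "grip_force" is the grip in N (left out, the last holds). Time passes only in rows, so rows that repeat a pose let the fingers close. It gives the time, the measured TCP pose, the force and the opening at its end, in the units of the state.
- readout.sense(): the state, without advancing time (a new reading comes with each control period).
- cams.capture(name): name is "side" or "top"; returns (picture, depth): 384x512x3 uint8, red, green, blue; 384x512 float32, mm along the optical axis (not along the pixel's ray), 0 where there is no reading.
- cams.camera_info(name): a dict with "vfov" (degrees; the focal length in pixels is half the picture's height over the tangent of half this angle, whatever the lens; pixels are square), "cx", "cy" (the principal point, pixels), "k1" (the pictures are not rectified: a ray, as slopes to the right and down, at radius r is drawn at 1 + k1 r^2 times it, then the intrinsics apply), "rvec" (rotation vector, rad) and "tvec" (3), from world to camera coordinates, as OpenCV has them. Camera axes: x right, y down, z forward; pixel columns grow to the right and rows downward; lengths in mm; the calibration is good to about 2 mm. A picture is of the moment at which its call begins. camera_info takes no time and is no camera call.
- workorder.finish_job(): hands the job in, once; it reports no verdict.
Trained networks look in the newest picture that a camera, given by its name, has taken for a name from the list of things; names that differ only in an ending like _2 or _b are one class to them, and where a whole thing is asked for, a point or a joint stands for the part that bears it (a point fixed in the world has none). Each returns a list of dicts, best first, with "conf" (0 to 1); they miss things now and then, are a little off and sometimes report something else, mostly with a low value. They report only what shows in the picture. A call takes as long as a camera call. They do not tell look-alikes from the thing itself.
- spotter.regions_of(camera, target): "pixels" (384x512 bool, what is visible of it) and "extent" ([centre column, centre row, width, height] in pixels, round what is visible of it).
The state is a dict: "time_s": time; "joints": joint angles; "dq": joint speeds; "tau": joint torques, N m; "eef_pos": TCP position; "ee_rot": TCP orientation; "force": force on the tool from outside, world axes, zero at the start; "wrist_torque": the same for the moment, N m; "grip_width": opening from 0.0 (shut) to 1.0 (fully open).
Only numpy, scipy, OpenCV 4.12 (cv2) and the standard library are available. Lean on these libraries where they do the work, as an engineer would, in place of code of your own. Each camera call takes 0.05 s, during which the arm holds its last target. There are 200 camera calls.

TASK

Weigh the tray that is full of duck eggs: slide the blade of the spatula in under it between the wooden rails, lift it level, and set it down centred and square on the two rails of the bench scale, with all its eggs. Do not grip the tray with the fingers, and leave the empty tray alone. Then draw the spatula out and stand it back on the bench, blade flat and clear of the scale.

Things in the scene. Friction and masses are not known exactly. Their poses are not given: they have to be found in the camera images.
- lifter_grip (a point): Grip point in the wooden handle (26 wide, 28 high, along x from -65 to +25 mm) of a steel spatula standing level on blade and rear foot. x: to the blade tip, z up. Point is 70 mm above the blade's underside. Blade 3 thick, 44 wide, at x +16 to +145; upright neck in front of the grip, front face x +21; 12 mm foot at x -52, down to blade level. Grasp across the width. 0.2 kg.
- tray: Full tray: pulp, 116 x 116 x 28 mm, 4 loose eggs upright (tops 66 mm up), 0.32 kg. Origin: centre of underside, 31 mm above the bench; x roughly away from the robot. Lies centred on a fixed rack, 130 mm long in x: base board 6 mm thick, 2 rails along the tray's x, between them a slot 66 wide, 25 high, open at both ends. Enter from -x; blade well under: tray centre 95 mm ahead of grip point.
- empty_tray: Empty tray, to be left alone: same 116 mm square pulp tray on the same kind of rack, but with no eggs in it. Origin: centre of its underside, 31 mm above the bench.
- scale: Fixed grey bench scale, 150 x 150 mm. Origin: its centre at bench height; x roughly away from the robot, z up. Steel plate top 30 mm up; on it 2 wooden rails along x, 130 long, 16 wide, 25 high (tops 55 mm up), the slot between them 66 mm wide and open at both ends. Black display, 20 mm high, on the near side, to x -98 mm.
Mind the look-alikes: they are no part of the job. What is shaped like the scale but red is not meant.

How it is judged (in metres and radians):
On the way:
1. the full tray is carried on the spatula, lifted at least 40 mm off its rack (height (world z) of tray above 0.071 m and contact force between lifter and tray above 1 N), for 0.2 s.
At the end, for the whole second after the job is handed in: The full tray rests on both scale rails, within 20 mm and 12 degrees of centred and square, level, still, its whole weight (over 2.85 N, all four eggs) on the scale; the spatula stands on the bench (grip 62 to 78 mm up, tilt under 7 degrees), touching neither scale nor tray (x of tray in the frame of scale between -0.02 and 0.02 m and y of tray in the frame of scale between -0.02 and 0.02 m and z of tray in the frame of scale between 0.051 and 0.059 m and angle between the x axis of tray and the x axis of scale, either way round below 0.21 rad and angle between tray's own z axis and vertical below 0.06 rad and contact force between tray and scale above 2.85 N and linear speed of each of tray, lifter below 0.02 m/s and contact force between lifter and scale below 0.02 N and contact force between lifter and tray below 0.02 N and height (world z) of lifter_grip between 0.062 and 0.078 m and angle between lifter_grip's own z axis and vertical below 0.12 rad).
It fails at once if the full tray is tipped more than 20 degrees (angle between tray's own z axis and vertical above 0.35 rad).
It fails at once if the fingers grip or push the full tray (over 3 N) (contact force between the fingers and tray above 3 N).
It fails at once if the empty tray is moved more than 20 mm (distance of empty_tray from where it was at the start of the episode above 0.02 m).
It also fails if it takes over 72 s, if anything falls off the work surface, if the arm or the gripper's body presses on something with over 40 N, if the wrist force passes 120 N, or if a joint passes its speed limit or range.

## Working session

There is one attempt and no reset: what is moved stays moved. The work goes in short steps, Python scripts to look and compute and a tool call to move; the robot and the scene stay as the last step left them, time stands still between calls to the robot, and variables do not carry over. Pictures are saved under pics/ and viewed, about 8 in all and at most 12, crops included, and the job is handed in when it is done.

Besides the shell and the picture viewer there is one more tool, called after "Call:" as a command line: name --argument value ..., lists and objects as JSON in quotes. step_arm: Moves the arm, as the interface text tells. Its arguments: {"type":"object","properties":{"plan":{"type":"string"},"grip_force":{"type":"number"}},"required":["plan"]}

```bash
ls; mkdir -p pics; cat > h.py <<'E'
import numpy as np, cv2
from rig import readout, cams, workorder, spotter, ctrl
def cal(n):
    c=cams.camera_info(n); f=192/np.tan(np.radians(c["vfov"])/2)
    K=np.array([[f,0,c["cx"]],[0,f,c["cy"]],[0,0,1]]); d=np.array([c["k1"],0,0,0,0.])
    return K,d,cv2.Rodrigues(np.array(c["rvec"],float))[0],np.array(c["tvec"],float).reshape(3)
def und(n,uv):
    K,d,R,t=cal(n); return cv2.undistortPoints(np.array(uv,float).reshape(-1,1,2),K,d).reshape(-1,2)
def cloud(n,depth,mask):
    K,d,R,t=cal(n); v,u=np.nonzero(mask&(depth>0)); p=und(n,np.c_[u,v]); z=depth[v,u]
    return (np.c_[p*z[:,None],z]-t)@R   # world
def atz(n,uv,h):
    K,d,R,t=cal(n); p=und(n,uv); r=np.c_[p,np.ones(len(p))]@R; o=-R.T@t
    return o+r*((h-o[2])/r[:,2])[:,None]
def px(n,P):
    K,d,R,t=cal(n); return cv2.projectPoints(np.array(P,float).reshape(-1,1,3),cv2.Rodrigues(R)[0],t,K,d)[0].reshape(-1,2)
def save(n,img): cv2.imwrite("pics/"+n,img[:,:,::-1])
E
python3 - <<'E'
from h import *
for n in("top","side"):
    im,d=cams.capture(n); save(n+"0.png",im); np.savez("/tmp/"+n,im=im,d=d)
    K,dd,R,t=cal(n); print(n,K[0,0],-R.T@t,R[2])
    for th in("lifter_grip","tray","empty_tray","scale"):
        for r in spotter.regions_of(n,th)[:4]:
            P=cloud(n,d,r["pixels"]); 
            print(th,round(r["conf"],2),np.round(r["extent"]),len(P),np.round(np.median(P,0)) if len(P) else 0)
print(readout.sense())
E
```

```text
pics
top 470.82213091171883 [ 414.19850305   21.13872152 1318.41644927] [ 0.07287989 -0.00866974 -0.99730304]
lifter_grip 0.93 [286. 221.  20.  80.] 1051 [399. -54.   5.]
tray 0.63 [366. 140.  46.  48.] 935 [ 627. -274.   51.]
empty_tray 0.94 [275. 132.  49.  49.] 1849 [655. -25.  36.]
scale 0.97 [167. 155.  55.  66.] 3228 [598. 271.  30.]
scale 0.84 [226. 253.  61.  64.] 2812 [336. 117.  29.]
side 458.2499191574988 [201.27968555 803.12899128 744.90561805] [ 0.29240572 -0.7305397  -0.61709856]
lifter_grip 0.76 [303. 196.  83.  53.] 1320 [430. -49.   8.]
tray 0.6 [253. 133.  56.  28.] 583 [ 601. -226.   52.]
empty_tray 0.85 [207. 177.  62.  46.] 1837 [652. -22.  48.]
scale 0.92 [317. 256.  84.  66.] 4508 [319. 142.  30.]
scale 0.82 [169. 274. 105.  78.] 4983 [590. 287.  31.]
{'time_s': 0.5, 'joints': array([-1.33638482e+00,  3.12933145e-01,  1.49775540e+00, -2.62590878e-05,
        1.33099769e+00, -2.23394246e-01]), 'dq': array([ 0.00015777, -0.00177187,  0.00015807,  0.00023557, -0.0017314 ,
        0.00132313]), 'tau': array([-1.31589266e-03, -4.11937344e+01, -2.59765184e+01, -2.48004608e-04,
        8.20482892e-04, -7.93189088e-06]), 'eef_pos': array([ 232.02220095, -470.92989439,  231.2563315 ]), 'ee_rot': array([-4.67175409e-05,  9.73915219e-01,  2.26912193e-01, -1.30112527e-05]), 'force': array([ 0.27654262, -0.9285212 , -0.28230156]), 'wrist_torque': array([-0.00575248,  0.00810417, -0.03720594]), 'grip_width': 0.9990455835475605}
```

```bash
python3 - <<'E'
import cv2
a=cv2.imread("pics/top0.png")[80:320,100:440]; cv2.imwrite("pics/a.png",cv2.resize(a,None,fx=2.3,fy=2.3,interpolation=cv2.INTER_CUBIC))
a=cv2.imread("pics/side0.png")[80:360,80:420]; cv2.imwrite("pics/b.png",cv2.resize(a,None,fx=2.1,fy=2.1,interpolation=cv2.INTER_CUBIC))
E
```

```text
(no output)
```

View pics/a.png

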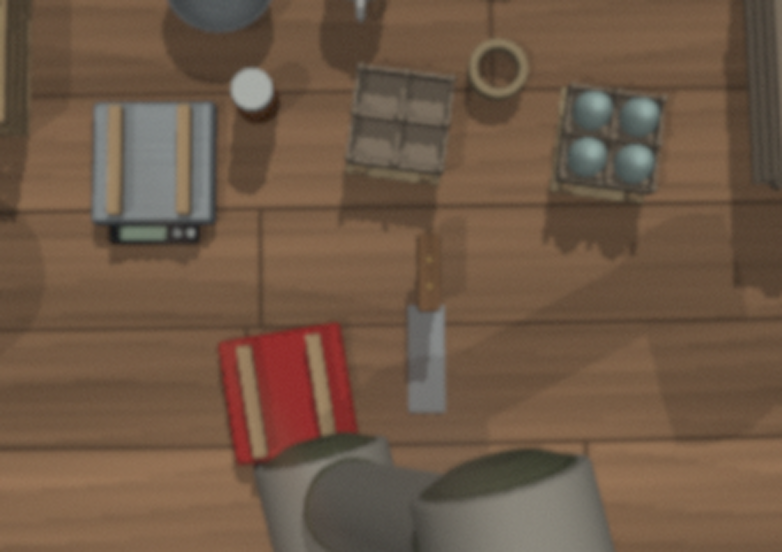

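View pics/b.png

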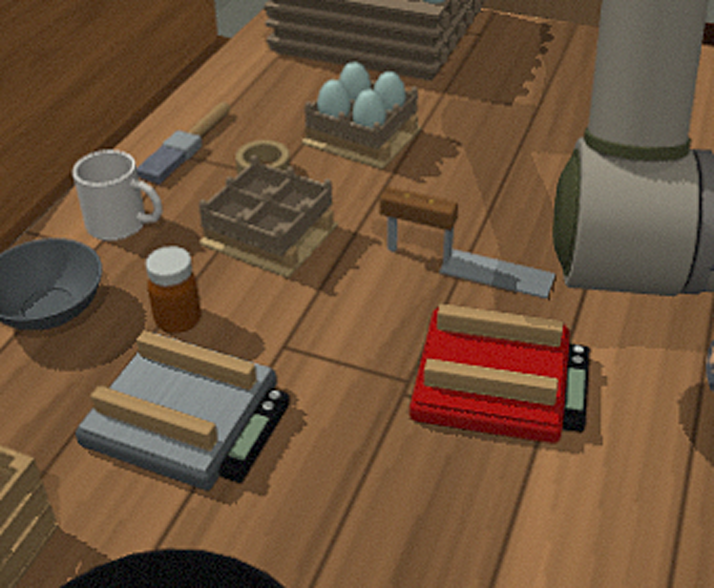

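Top picture (full-frame pixels): full tray (365,141) with four eggs; empty look-alike tray (275,132). Grey scale (167,155); red look-alike (226,253). Spatula handle is at (286,197), blade pointing towards the robot. There is also a flat scraper at about (258,82), which isn't part of the job. I choose the eggs tray, the grey scale and the raised-handle spatula.

```bash
cat >> h.py <<'E'
def rect(P):
    (c,s,a)=cv2.minAreaRect(P[:,:2].astype(np.float32)); 
    return np.round(c,1),np.round(s,1),round(a,2)
E
python3 - <<'E'
from h import *
box={"tray":((540,720),(-350,-190)),"empty":((570,740),(-100,55)),"scale":((500,700),(180,370)),"spat":((280,560),(-110,0))}
zr={"tray":(48,64),"empty":(48,64),"scale":(48,60),"spat":(76,92)}
C={}
for n in("top","side"):
    f=np.load("/tmp/%s.npz"%n); C[n]=cloud(n,f["d"],np.ones((384,512),bool))
for k in box:
  for n in C:
    P=C[n];(x0,x1),(y0,y1)=box[k];z0,z1=zr[k]
    Q=P[(P[:,0]>x0)&(P[:,0]<x1)&(P[:,1]>y0)&(P[:,1]<y1)]
    S=Q[(Q[:,2]>z0)&(Q[:,2]<z1)]
    print(k,n,len(S),rect(S),"med z",np.round(np.median(S[:,2]),1),"pctl",np.round(np.percentile(S[:,:2],[1,99],axis=0)).tolist())
    if k=="spat":
        print(" hist",np.histogram(Q[:,2],bins=range(-6,100,6))[0])
        u,s,v=np.linalg.svd(S-S.mean(0)); print(" dir",v[0],"mean",S.mean(0))
        for xx in range(280,400,20):
            B=Q[(Q[:,0]>xx)&(Q[:,0]<xx+20)&(abs(Q[:,1]+54)<12)]; print(xx,np.round(np.median(B[:,2]),1),end="; ")
E
```

```text
tray top 501 (array([ 627.8, -275.5]), array([116.1, 119.4]), 81.44) med z 57.5 pctl [[564.0, -337.0], [690.0, -213.0]]
tray side 407 (array([ 628.1, -274.3]), array([122.6, 117.2]), 80.77) med z 57.3 pctl [[563.0, -331.0], [691.0, -211.0]]
empty top 390 (array([653.4, -24.9]), array([117.8, 117.7]), 82.29) med z 57.2 pctl [[590.0, -87.0], [715.0, 37.0]]
empty side 826 (array([654. , -25.6]), array([122.6, 119.2]), 82.43) med z 55.8 pctl [[591.0, -87.0], [715.0, 39.0]]
scale top 598 (array([610.9, 273.3]), array([ 99.4, 129.7]), 89.37) med z 54.9 pctl [[547.0, 224.0], [675.0, 322.0]]
scale side 970 (array([610.9, 272.5]), array([101.5, 132.3]), 89.4) med z 55.3 pctl [[546.0, 223.0], [674.0, 323.0]]
spat top 331 (array([469.3, -55.1]), array([24.4, 87. ]), 88.82) med z 83.9 pctl [[426.0, -68.0], [512.0, -43.0]]
 hist [1437 1973  134    0    1    0    0    0    0    0    3    8    7   12
  165  159    1]
 dir [-0.9999484   0.00782256  0.00648188] mean [468.84771995 -54.83247508  83.77075652]
280 676.0; 300 669.5; 320 623.3; 340 2.8; 360 3.4; 380 3.1; spat side 333 (array([470.1, -54.4]), array([88.8, 29.5]), 0.02) med z 84.9 pctl [[427.0, -68.0], [513.0, -40.0]]
 hist [ 175 2639  143   15   19   15   17   21   20   13   12   59   74   70
  102  205    0]
 dir [-9.99981997e-01 -7.32540658e-04 -5.95562460e-03] mean [469.11570935 -50.37694975  83.87746389]
280 1.6; 300 3.6; 320 5.1; 340 4.7; 360 4.6; 380 4.9;
```

```bash
cat >> h.py <<'E'
from scipy.spatial.transform import Rotation as Ro
def go(x,y,z,yaw):
    s=readout.sense(); w,a,b,c=s["ee_rot"]; R=Ro.from_quat([a,b,c,w]).as_matrix()
    p=R.T@(np.array([x,y,z])-s["eef_pos"]); cur=np.degrees(np.arctan2(R[1,0],R[0,0]))
    print("shift cm",np.round(p/10,2),"twist",np.round(-((yaw-cur+180)%360-180),2),"yaw now",round(cur,2),"tilt",np.round(np.degrees(np.arccos(-R[2,2])),2),"pos",np.round(s["eef_pos"],1),"F",np.round(s["force"],1),"t",s["time_s"],"g",round(s["grip_width"],3))
E
python3 -c "
from h import *
print(ctrl.hold_point_z)
go(449.5,-55,130,0)"
```

```text
18.700000000000003
shift cm [ 37.89 -27.7   10.13] twist 26.23 yaw now 26.23 tilt 0.01 pos [ 232.  -470.9  231.3] F [ 0.3 -0.9 -0.3] t 0.5 g 0.999
```

Call:
step_arm --plan "4 -3 0 3 100;8 -6 1 6 100;12 -9 2 9 100;16 -12 3 12 100;20 -15 4 15 100;24 -18 5 18 100;28 -21 6 21 100;32 -24 7 24 100;36 -26.5 8 26.2 100;37.9 -27.7 8 26.2 100"

```text
time_s: 1.5
eef_pos: [450.0, -51.9, 150.4]
ee_rot: [-0.0, 1.0, 0.001, -0.001]
force: [-0.3, -0.6, -0.1]
grip_width: 1.0
```

```bash
python3 - <<'E'
from h import *
im,d=cams.capture("side"); save("s1.png",cv2.resize(im[60:260,180:420],None,fx=2.5,fy=2.5,interpolation=cv2.INTER_CUBIC))
go(449.5,-55,51,0)
P=cloud("side",d,np.ones((384,512),bool)); S=P[(P[:,0]>410)&(P[:,0]<530)&(abs(P[:,1]+55)<25)&(P[:,2]>76)&(P[:,2]<90)]; print(rect(S),len(S))
E
```

```text
shift cm [-0.18  0.47  9.98] twist 0.21 yaw now 0.21 tilt 0.08 pos [451.2 -50.4 150.8] F [-0.2  2.5  0.6] t 1.55 g 0.998
(array([470.7, -53.5]), array([89.4, 30.7]), 0.82) 328
```

View pics/s1.png

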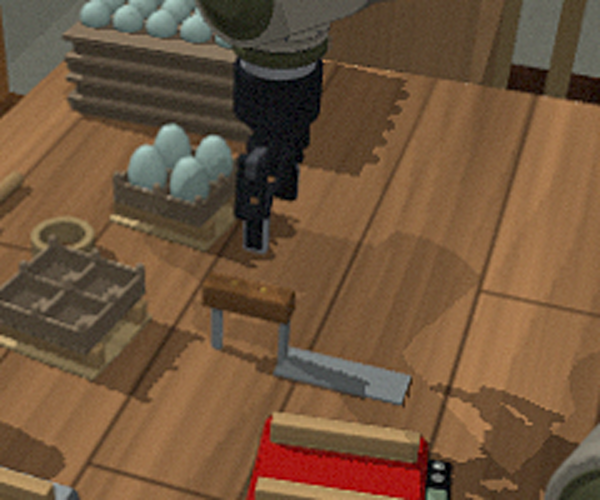

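The gripper hangs open above the handle (handle at 250,295 in the crop), aligned. Descending and gripping.

Call:
step_arm --plan "0 0 2 0 100;0 0 4 0 100;0 0 6 0 100;0 0 8 0 100;0 0 9 0 100;0 0 10 0 100;0 0 10 0 100;0 0 10 0 100"

```text
time_s: 2.35
eef_pos: [449.9, -55.1, 51.8]
ee_rot: [0.0, 1.0, 0.0, 0.0]
force: [-0.1, 0.2, 0.7]
grip_width: 1.001
```

Call:
step_arm --plan "0 0 0 0 25;0 0 0 0 25;0 0 0 0 0;0 0 0 0 0;0 0 0 0 0;0 0 0 0 0;0 0 0 0 0" --grip_force 110

```text
time_s: 3.05
eef_pos: [449.9, -55.0, 51.8]
ee_rot: [0.0, 1.0, 0.0, 0.0]
force: [-0.6, 1.0, 5.6]
grip_width: 0.288
```

```bash
python3 -c "
from h import *
go(449.5,-55,120,0)"
```

```text
shift cm [-0.03  0.   -6.82] twist 0.02 yaw now 0.02 tilt 0.05 pos [449.9 -55.   51.8] F [-0.6  1.   5.6] t 3.05 g 0.288
```

Call:
step_arm --plan "0 0 -1 0 0;0 0 -3 0 0;0 0 -6 0 0;0 1 -9 -4 0;-1 4 -11 -12 0;-2 7 -11 -20 0;-3 10 -11 -28 0;-4 13 -11 -36 0;-5 16 -11 -44 0;-5.4 18.4 -11 -52 0"

```text
time_s: 4.05
eef_pos: [394.7, -240.3, 161.7]
ee_rot: [-0.0, 0.898, 0.441, -0.0]
force: [1.0, 0.1, -1.7]
grip_width: 0.289
```

Call:
step_arm --plan "0 0 0 -8 0;0 0 0 -16 0;0 0 0 -24 0;0 0 0 -32 0;0 0 0 -40 0;0 0 0 -48 0;0 0 0 -56 0;0 0 0 -64 0;0 0 0 -72 0;0 0 0 -80 0"

```text
time_s: 5.05
eef_pos: [395.4, -238.8, 161.6]
ee_rot: [-0.0, 0.404, 0.915, 0.0]
force: [-0.3, 0.7, -1.6]
grip_width: 0.287
```

Call:
step_arm --plan "0 0 0 -8 0;0 0 0 -16 0;0 0 0 -24 0;0 0 0 -32 0;0 0 0 -39.2 0;0 0 0 -39.2 0;0 0 0 -39.2 0;0 0 0 -39.2 0"

```text
time_s: 5.85
eef_pos: [395.6, -238.9, 161.4]
ee_rot: [-0.0, 0.078, 0.997, 0.0]
force: [0.3, 0.2, -1.8]
grip_width: 0.285
```

```bash
cat > look.py <<'E'
from h import *
import sys
# spatula blade + handle in world, from both cameras
s=readout.sense(); g=s["eef_pos"]; w,a,b,c=s["ee_rot"]; R=Ro.from_quat([a,b,c,w]).as_matrix()
yaw=np.arctan2(R[1,0],R[0,0])+np.pi; u=np.array([np.cos(yaw),np.sin(yaw)]); v=np.array([-u[1],u[0]])
print("u",u,"yaw",np.degrees(yaw)%360)
for n in("top","side"):
    im,d=cams.capture(n); save(n+sys.argv[1]+".png",im); np.savez("/tmp/%s%s"%(n,sys.argv[1]),im=im,d=d)
    P=cloud(n,d,np.ones((384,512),bool)); L=np.c_[(P[:,:2]-g[:2])@u,(P[:,:2]-g[:2])@v,P[:,2]-g[2]+70-51.8]
    L[:,2]-=18.2-0  # relative to TCP-> rel grip below
    B=L[(L[:,0]>30)&(L[:,0]<160)&(abs(L[:,1])<35)&(abs(L[:,2]+g[2]-s["eef_pos"][2]+48.8)<25)]
    print(n,len(B))
    if len(B)>30:
        A=np.c_[B,np.ones(len(B))][:,[0,1,3]]; k=np.linalg.lstsq(A,B[:,2],rcond=None)[0]
        print(" blade top slope x,y",np.round(k,4),"ext x",np.percentile(B[:,0],[1,99]).round(1),"y",np.percentile(B[:,1],[2,98]).round(1),"tipY/baseY",np.median(B[B[:,0]>110,1]).round(1),np.median(B[B[:,0]<70,1]).round(1))
E
python3 look.py 2; python3 -c "
from h import *
go(395.8,-239,160,171.2)"
```

```text
u [ 0.98793078 -0.15489602] yaw 351.08923404468516
top 605
 blade top slope x,y [-8.30000e-03  3.00000e-03 -4.78359e+01] ext x [ 32.6 142.3] y [-19.1  21. ] tipY/baseY 0.8 10.5
side 358
 blade top slope x,y [ 2.9000e-03  1.9700e-02 -4.8561e+01] ext x [ 32. 143.] y [-21.8  23.3] tipY/baseY 0.6 2.6
shift cm [-0.02  0.    0.13] twist -0.05 yaw now 171.15 tilt 0.0 pos [ 395.6 -239.   161.3] F [ 0.2 -1.2 -2.8] t 5.95 g 0.284
```

Call:
step_arm --plan "0 0 3 0 0;0 0 6 0 0;0 0 8 0 0;0 0 9.2 0 0;0 0 9.2 0 0;-1 0 9.2 0 0;-2 0 9.2 0 0;-3 0 9.2 0 0;-3 0 9.2 0 0;-3 0 9.2 0 0"

```text
time_s: 6.95
eef_pos: [425.5, -243.5, 69.3]
ee_rot: [-0.0, 0.076, 0.997, -0.0]
force: [0.2, 0.3, -2.4]
grip_width: 0.287
```

```bash
python3 look.py 3; python3 - <<'E'
from h import *
go(534.1,-260.5,69,171.2)
a=np.load("/tmp/side3.npz")["im"]; b=np.load("/tmp/top3.npz")["im"]
k=dict(fx=2.4,fy=2.4,interpolation=cv2.INTER_CUBIC)
save("c.png",np.hstack([cv2.resize(a[80:280,210:370],None,**k),cv2.resize(b[80:280,280:440],None,**k)]))
E
```

```text
u [ 0.98838548 -0.15196756] yaw 351.2590334511797
top 843
 blade top slope x,y [  0.0642  -0.1401 -60.6096] ext x [ 32.4 157.4] y [-32.9  33.9] tipY/baseY 1.9 20.2
side 748
 blade top slope x,y [ 5.07000e-02 -2.98900e-01 -5.67015e+01] ext x [ 30.7 156.6] y [-24.8  33.5] tipY/baseY 8.4 8.7
shift cm [-11.03  -0.03   0.02] twist 0.03 yaw now 171.23 tilt 0.02 pos [ 425.1 -243.4   69.3] F [-0.2  0.2 -2.4] t 7.05 g 0.289
```

View pics/c.png

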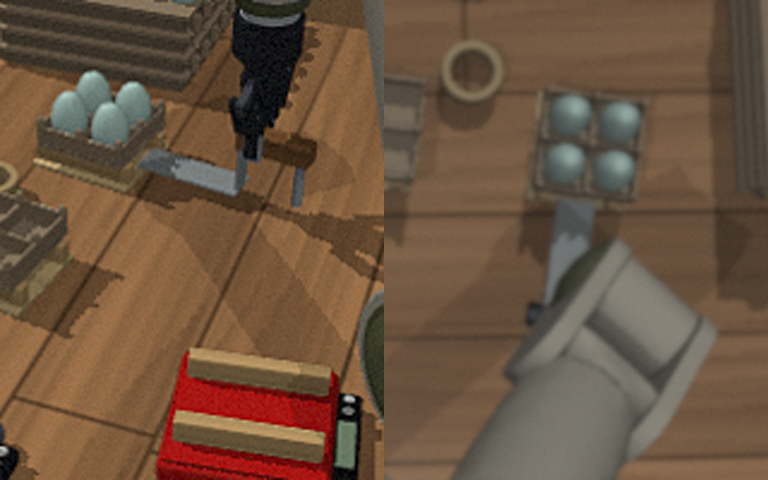

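Blade is level, tip (575,205 in the right half) at the slot mouth; the 8-px offset from the rim centre (584,196) matches the parallax from height. Inserting.

Call:
step_arm --plan "-1 0 0 0 0;-2 0 0 0 0;-3 0 0 0 0;-4 0 0 0 0;-5 0 0 0 0;-5 0 0 0 0"

```text
time_s: 7.65
eef_pos: [475.9, -251.4, 69.2]
ee_rot: [0.0, 0.076, 0.997, -0.0]
force: [-0.4, 0.3, -2.1]
grip_width: 0.287
```

Call:
step_arm --plan "-1 0 0 0 0;-2 0 0 0 0;-3 0 0 0 0;-4 0 0 0 0;-5 0 0 0 0;-5.5 0 0 0 0;-6 0 0 0 0;-6 0 0 0 0;-6 0 0 0 0"

```text
time_s: 8.55
eef_pos: [533.8, -260.3, 69.2]
ee_rot: [-0.0, 0.076, 0.997, 0.0]
force: [-0.3, 0.3, -2.9]
grip_width: 0.292
```

```bash
python3 - <<'E'
from h import *
import rig
im,d=cams.capture("side"); save("s4.png",im)
P=cloud("side",d,np.ones((384,512),bool)); S=P[(P[:,0]>540)&(P[:,0]<720)&(P[:,1]>-350)&(P[:,1]<-190)&(P[:,2]>48)&(P[:,2]<64)]; print(rect(S))
go(534.1,-260.5,69,171.2)
E
```

```text
(array([ 619.4, -252.8]), array([127.1, 117.9]), 57.11)
shift cm [-0.04 -0.02  0.02] twist 0.02 yaw now 171.22 tilt 0.02 pos [ 533.7 -260.3   69.2] F [-1.5 -0.1 -2.1] t 8.6 g 0.285
```

Call:
step_arm --plan "0 0 -0.5 0 0;0 0 -0.8 0 0;0 0 -1.0 0 0;0 0 -1.2 0 0;0 0 -1.4 0 0;0 0 -1.7 0 0;0 0 -2 0 0;0 0 -2.3 0 0;0 0 -2.5 0 0;0 0 -2.5 0 0" --grip_force 120

```text
time_s: 9.6
eef_pos: [534.1, -260.4, 94.6]
ee_rot: [0.0, 0.076, 0.997, -0.0]
force: [-0.5, 0.4, -5.2]
grip_width: 0.284
```

```bash
python3 - <<'E'
from h import *
im,d=cams.capture("side"); save("s5.png",cv2.resize(im[80:260,180:380],None,fx=3,fy=3,interpolation=cv2.INTER_CUBIC))
go(534.1,-260.5,69,171.2)
E
```

```text
shift cm [-0.01 -0.01  2.54] twist 0.03 yaw now 171.23 tilt 0.01 pos [ 534.  -260.4   94.4] F [-0.   0.5 -5.1] t 9.65 g 0.286
```

View pics/s5.png

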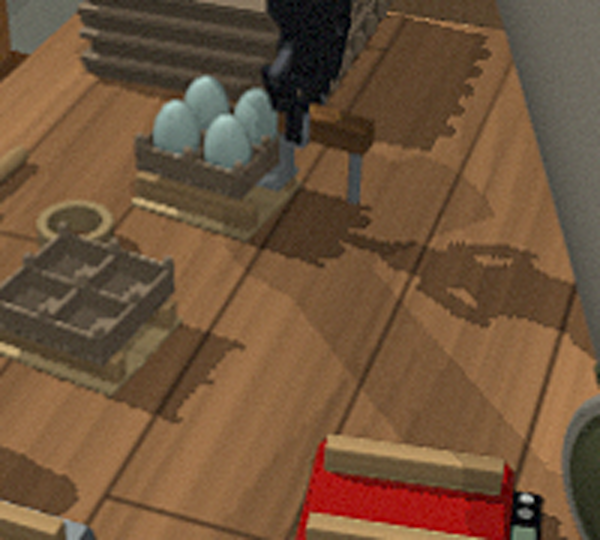

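Tray is up, level, all four eggs in (crop 160-270, 75-190); wrist load rose 3 N. Lifting on.

Call:
step_arm --plan "0 0 -0.4 0 0;0 0 -1.2 0 0;0 0 -2.4 0 0;0 0 -4 0 0;0 0 -5.6 0 0;0 0 -7.2 0 0;0 0 -8.4 0 0;0 0 -9.2 0 0;0 0 -9.7 0 0;0 0 -10 0 0"

```text
time_s: 10.65
eef_pos: [534.0, -260.3, 194.4]
ee_rot: [-0.0, 0.076, 0.997, 0.0]
force: [0.0, -0.2, -4.8]
grip_width: 0.283
```

```bash
cat > tr.py <<'E'
from h import *
import sys
s=readout.sense(); g=s["eef_pos"]; w,a,b,c=s["ee_rot"]; R=Ro.from_quat([a,b,c,w]).as_matrix()
yaw=np.arctan2(R[1,0],R[0,0])+np.pi; u=np.array([np.cos(yaw),np.sin(yaw)]); v=np.array([-u[1],u[0]])
tz=float(sys.argv[1]) if len(sys.argv)>1 else g[2]-48.8   # tray underside
for n in("top","side"):
    im,d=cams.capture(n); save("t%s_%.2f.png"%(n,s["time_s"]),im)
    P=cloud(n,d,np.ones((384,512),bool)); L=np.c_[(P[:,:2]-g[:2])@u,(P[:,:2]-g[:2])@v,P[:,2]-tz]
    T=L[(L[:,0]>26)&(L[:,0]<175)&(abs(L[:,1])<75)&(L[:,2]>17)&(L[:,2]<33)]
    if len(T)<20: print(n,len(T)); continue
    k=np.linalg.lstsq(np.c_[T[:,:2],np.ones(len(T))],T[:,2],rcond=None)[0]
    print(n,len(T),"tray in spatula frame",rect(T),"z",np.median(T[:,2]).round(1),"pct",np.percentile(T[:,:2],[1,99],axis=0).round(0).tolist())
    E=L[(L[:,0]>26)&(L[:,0]<175)&(abs(L[:,1])<75)&(L[:,2]>50)&(L[:,2]<72)]; print("  egg tops",len(E))
E
python3 tr.py; python3 -c "
from h import *
go(516,274,194,179.4)"
```

```text
top 339 tray in spatula frame (array([95.4, -0.7]), array([117.7, 119.1]), 1.58) z 26.3 pct [[36.0, -56.0], [153.0, 59.0]]
  egg tops 376
side 397 tray in spatula frame (array([95.5,  0.7]), array([119.4, 124. ]), 1.64) z 25.9 pct [[36.0, -29.0], [152.0, 61.0]]
  egg tops 392
shift cm [9.930e+00 5.253e+01 3.000e-02] twist -8.17 yaw now 171.23 tilt 0.01 pos [ 534.  -260.3  194.3] F [-0.9  1.4 -4.7] t 10.75 g 0.287
```

Call:
step_arm --plan "0.06 0.3 0 0 0;0.19 1 0 0 0;0.38 2 0 0 0;0.66 3.5 0 0 0;1 5.3 0 0 0;1.38 7.3 0 0 0;1.76 9.3 0 0 0;2.14 11.3 0 0 0;2.52 13.3 0 0 0;2.9 15.3 0 0 0"

```text
time_s: 11.75
eef_pos: [528.3, -102.4, 194.5]
ee_rot: [0.0, 0.076, 0.997, 0.0]
force: [-0.5, 0.3, -5.2]
grip_width: 0.284
```

Call:
step_arm --plan "0.42 2.2 0 0 0;0.83 4.4 0 0 0;1.25 6.6 0 0 0;1.66 8.8 0 0 0;2.08 11 0 0 0;2.5 13.2 0 0 0;2.91 15.4 0 0 0;3.33 17.6 0 0 0;3.74 19.8 0 0 0;4.16 22 0 0 0"

```text
time_s: 12.75
eef_pos: [520.2, 121.3, 194.5]
ee_rot: [0.0, 0.076, 0.997, 0.0]
force: [1.1, 0.2, -5.0]
grip_width: 0.284
```

Call:
step_arm --plan "0.38 2 0 -0.5 0;0.75 4 0 -1.2 0;1.13 6 0 -2 0;1.51 8 0 -3 0;1.88 10 0 -4 0;2.2 11.7 0 -5 0;2.49 13.2 0 -6 0;2.68 14.2 0 -7 0;2.81 14.9 0 -7.8 0;2.87 15.2 0 -8.2 0"

```text
time_s: 13.75
eef_pos: [515.8, 274.2, 194.3]
ee_rot: [-0.0, 0.004, 1.0, -0.0]
force: [0.5, -0.8, -5.1]
grip_width: 0.285
```

```bash
python3 tr.py; python3 -c "
from h import *
go(516,274,94,179.4)"
```

```text
top 406 tray in spatula frame (array([93.8, -1.3]), array([118.3, 116.1]), 0.89) z 26.3 pct [[36.0, -59.0], [153.0, 56.0]]
  egg tops 524
side 988 tray in spatula frame (array([94.6, -0.9]), array([118.5, 118.7]), 0.64) z 26.3 pct [[35.0, -57.0], [151.0, 58.0]]
  egg tops 841
shift cm [-1.000e-02  3.000e-02  1.002e+01] twist 0.04 yaw now 179.44 tilt 0.01 pos [515.9 273.7 194.2] F [-0.   0.6 -4.4] t 13.85 g 0.283
```

Call:
step_arm --plan "0 0 0.4 0 0;0 0 1.2 0 0;0 0 2.4 0 0;0 0 4 0 0;0 0 5.5 0 0;0 0 6.8 0 0;0 0 7.7 0 0;0 0 8.3 0 0;0 0 8.6 0 0;0 0 8.8 0 0"

```text
time_s: 14.85
eef_pos: [516.1, 273.7, 106.4]
ee_rot: [0.0, 0.005, 1.0, 0.0]
force: [0.7, -0.6, -4.5]
grip_width: 0.289
```

Call:
step_arm --plan "0 0 0.1 0 0;0 0 0.2 0 0;0 0 0.3 0 0;0 0 0.4 0 0;0 0 0.5 0 0;0 0 0.7 0 0;0 0 0.9 0 0;0 0 1.1 0 0;0 0 1.2 0 0;0 0 1.2 0 0"

```text
time_s: 15.85
eef_pos: [515.9, 273.7, 94.1]
ee_rot: [-0.0, 0.005, 1.0, -0.0]
force: [0.0, -0.7, -2.3]
grip_width: 0.29
```

```bash
python3 tr.py 55; python3 - <<'E'
from h import *
import glob
go(300,274,94,179.4)
f=sorted(glob.glob("pics/tside*"))[-1]; print(f); a=cv2.imread(f); cv2.imwrite("pics/s6.png",cv2.resize(a[150:370,60:330],None,fx=2.5,fy=2.5,interpolation=cv2.INTER_CUBIC))
E
```

```text
top 317 tray in spatula frame (array([94. , -1.3]), array([116.7, 116.1]), 0.35) z 26.5 pct [[37.0, -59.0], [152.0, 55.0]]
  egg tops 452
side 866 tray in spatula frame (array([94.7, -0.4]), array([118.9, 119.3]), 0.31) z 26.1 pct [[36.0, -57.0], [152.0, 58.0]]
  egg tops 864
shift cm [21.6  -0.18  0.03] twist 0.03 yaw now 179.43 tilt 0.0 pos [516.  273.7  94.3] F [-0.6 -0.8 -2.1] t 15.95 g 0.288
pics/tside_15.85.png
```

View pics/s6.png

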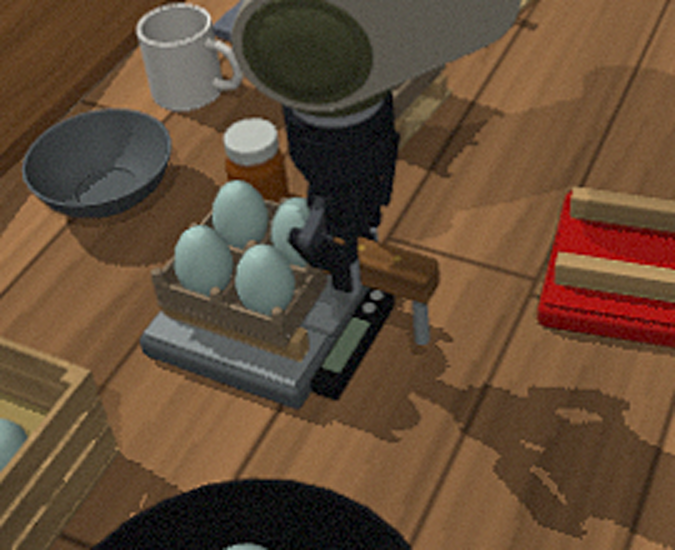

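Tray sits flat on both rails with four eggs (crop 160-320, 190-340); the wrist load has dropped back to the spatula alone. Checking free bench for setting the spatula down.

```bash
python3 - <<'E'
from h import *
G=np.zeros((20,16))
for n in("top","side"):
    f=np.load("/tmp/%s.npz"%n); P=cloud(n,f["d"],np.ones((384,512),bool))
    P=P[P[:,2]<300]
    i=((P[:,0]-200)//20).astype(int); j=((P[:,1]-140)//20).astype(int); m=(i>=0)&(i<20)&(j>=0)&(j<16)
    np.maximum.at(G,(i[m],j[m]),P[m,2])
print("cols y",list(range(140,460,20)))
for i in range(20): print(200+20*i,G[i].astype(int))
E
```

```text
cols y [140, 160, 180, 200, 220, 240, 260, 280, 300, 320, 340, 360, 380, 400, 420, 440]
200 [4 7 4 4 4 8 6 5 4 5 7 6 6 4 4 6]
220 [20  6  7  8  5  7  5  7  5  6  6  5  5  5  6  7]
240 [53 32  5  5  4  6  7  4  5  7  6  5  7  5  5  5]
260 [60 32 21  5  6  7  7  7  7  5  6  4  5  6  7  5]
280 [58 32 25  7  7  4  5  8  6  4  8  7  6  4  6  6]
300 [58 41 31  5  4  6  6  6  7  5  6  6  7  9  6  7]
320 [58 58 32  7  7  5  8  5  6  4 10  4  7  7  7  6]
340 [59 56 35  6  4  6  5  5  7  6  7  6  5  9  7  5]
360 [57 59 33  4  4  4  7  7  5  4  7  4  5  7  5  6]
380 [55 57 32  5  5  4  5  5  5  4  6  6  6  6  5  6]
400 [25  6  7  6  5  7  5  5  5  5  6  5 11  5  4  4]
420 [4 4 5 5 5 8 5 4 6 9 4 7 5 6 5 7]
440 [5 5 5 5 6 3 7 5 5 6 5 5 4 4 6 4]
460 [7 5 4 6 6 4 8 5 6 5 6 5 5 4 6 8]
480 [5 5 5 7 5 7 6 6 7 4 7 6 6 5 8 6]
500 [ 5  5  7 17 25 25 23 25 23 23  6  5  5  5  5  6]
520 [ 6  5 24 31 33 34 33 29 32 28 27  7  5  7  6  8]
540 [ 5  7 24 34 62 54 37 34 62 61 34  7  8  5  5  6]
560 [ 4  5 24 36 59 55 35 35 62 59 34  6  6  6  5  5]
580 [ 7  4 25 37 60 55 35 34 59 59 33  6  6  7  4  7]
```

Call:
step_arm --plan "0.5 0 0 0 0;1.5 0 0 0 0;2.5 0 0 0 0;3.5 0 0 0 0;4.5 0 0 0 0;5.5 0 0 0 0;6.5 0 0 0 0;7.5 0 0 0 0;8.5 0 0 0 0;9.5 0 0 0 0"

```text
time_s: 16.95
eef_pos: [420.1, 274.6, 94.3]
ee_rot: [0.0, 0.005, 1.0, 0.0]
force: [0.6, -0.7, -1.9]
grip_width: 0.287
```

Call:
step_arm --plan "1.5 0 0 0 0;3 0 0 0 0;4.5 0 0 0 0;6 0 0 0 0;7.5 0 0 0 0;8.3 0.5 0 0 0;8.5 1.5 1 0 0;8.5 2.5 2 0 0;8.5 2.5 3 0 0;8.5 2.5 3.6 0 0"

```text
time_s: 17.95
eef_pos: [335.9, 300.5, 56.7]
ee_rot: [-0.001, 0.005, 1.0, -0.0]
force: [0.2, -1.1, -2.1]
grip_width: 0.289
```

```bash
python3 -c "
from h import *
go(336,300,51.8,179.4)"
```

```text
shift cm [-0.01 -0.04  0.49] twist 0.06 yaw now 179.46 tilt 0.11 pos [335.9 300.5  56.7] F [ 0.2 -1.1 -2.1] t 17.95 g 0.289
```

Call:
step_arm --plan "0 0 0.1 0 0;0 0 0.2 0 0;0 0 0.3 0 0;0 0 0.4 0 0;0 0 0.4 0 0;0 0 0.4 0 0"

```text
time_s: 18.55
eef_pos: [336.3, 300.5, 54.4]
ee_rot: [0.0, 0.005, 1.0, 0.0]
force: [0.9, 0.4, -2.7]
grip_width: 0.289
```

```bash
python3 look.py 7; python3 -c "
from h import *
go(336,300,51.8,179.4)"
```

```text
u [ 0.99995038 -0.00996197] yaw 359.42921190633456
top 1110
 blade top slope x,y [-2.00000e-02  2.50000e-02 -4.91356e+01] ext x [ 31.4 159.8] y [-33.1  33.3] tipY/baseY -0.3 -5.5
side 1901
 blade top slope x,y [-2.10000e-02 -1.53000e-02 -4.82844e+01] ext x [ 31.6 158.6] y [-33.5  33.7] tipY/baseY 3.8 6.5
shift cm [ 0.02 -0.05  0.26] twist 0.03 yaw now 179.43 tilt 0.01 pos [336.3 300.5  54.4] F [-0.2  0.3 -1.3] t 18.65 g 0.287
```

Call:
step_arm --plan "0 0 0.1 0 0;0 0 0.15 0 0;0 0 0.2 0 0;0 0 0.25 0 0;0 0 0.25 0 0;0 0 0.25 0 0"

```text
time_s: 19.25
eef_pos: [336.2, 300.5, 51.8]
ee_rot: [0.0, 0.005, 1.0, 0.0]
force: [-0.1, 0.5, -1.2]
grip_width: 0.287
```

Call:
step_arm --plan "0 0 0.05 0 0;0 0 0.1 0 0;0 0 0.1 0 0;0 0 0.1 0 0"

```text
time_s: 19.65
eef_pos: [336.2, 300.5, 51.8]
ee_rot: [0.0, 0.005, 1.0, 0.0]
force: [-5.3, -4.1, 13.8]
grip_width: 0.288
```

Bench contact. Easing the load, opening and rising.

Call:
step_arm --plan "0 0 -0.08 0 0;0 0 -0.08 0 0;0 0 -0.08 0 35;0 0 -0.08 0 50;0 0 -0.08 0 80;0 0 -0.08 0 100;0 0 -0.08 0 100;0 0 -0.08 0 100;0 0 -0.08 0 100" --grip_force 20

```text
time_s: 20.55
eef_pos: [336.2, 300.4, 51.6]
ee_rot: [-0.0, 0.005, 1.0, -0.0]
force: [0.1, 0.3, -0.9]
grip_width: 1.001
```

Call:
step_arm --plan "0 0 -1 0 100;0 0 -3 0 100;0 0 -6 0 100;0 0 -10 0 100;0 0 -13 0 100;0 0 -15 0 100;0 0 -15 0 100;0 0 -15 0 100;0 0 -15 0 100"

```text
time_s: 21.45
eef_pos: [335.7, 300.2, 200.7]
ee_rot: [-0.001, 0.005, 1.0, -0.0]
force: [-0.0, -0.5, 0.2]
grip_width: 1.001
```

```bash
python3 - <<'E'
from h import *
for n in("top","side"):
    im,d=cams.capture(n); P=cloud(n,d,np.ones((384,512),bool))
    def sel(x0,x1,y0,y1,z0,z1): return P[(P[:,0]>x0)&(P[:,0]<x1)&(P[:,1]>y0)&(P[:,1]<y1)&(P[:,2]>z0)&(P[:,2]<z1)]
    S=sel(530,700,190,360,72,88); print(n,"tray",rect(S),np.median(S[:,2]))
    S=sel(260,380,270,330,76,92); print(" handle",len(S),rect(S) if len(S) else 0,np.median(S[:,2]))
    S=sel(365,505,275,325,-8,10); print(" bench/blade z",np.median(S[:,2]))
    S=sel(570,740,-100,55,48,64); print(" empty",rect(S))
    save(n+"9.png",im)
a=cv2.imread("pics/side9.png")[140:384,60:430]; cv2.imwrite("pics/f.png",cv2.resize(a,None,fx=2.1,fy=2.1,interpolation=cv2.INTER_CUBIC))
go(336,300,200,179.4)
E
```

```text
top tray (array([610. , 272.1]), array([118.7, 117.5]), 89.03) 80.79980899415315
 handle 170 (array([314.6, 299.9]), array([86.7, 24.6]), 1.38) 83.66143690209364
 bench/blade z 2.2648951962186734
 empty (array([653.4, -24.9]), array([117.6, 117.8]), 82.44)
side tray (array([610.4, 272. ]), array([118.9, 118.8]), 89.32) 81.16636360650531
 handle 694 (array([315. , 301.4]), array([90.6, 27.6]), 0.17) 84.06283638743312
 bench/blade z 3.1421196041940678
 empty (array([655.6, -25.5]), array([121.3, 120.9]), 82.15)
shift cm [-0.02 -0.02  0.07] twist 0.03 yaw now 179.43 tilt 0.11 pos [335.8 300.2 200.7] F [0.4 1.  0.3] t 21.55 g 1.0
```

View pics/f.png

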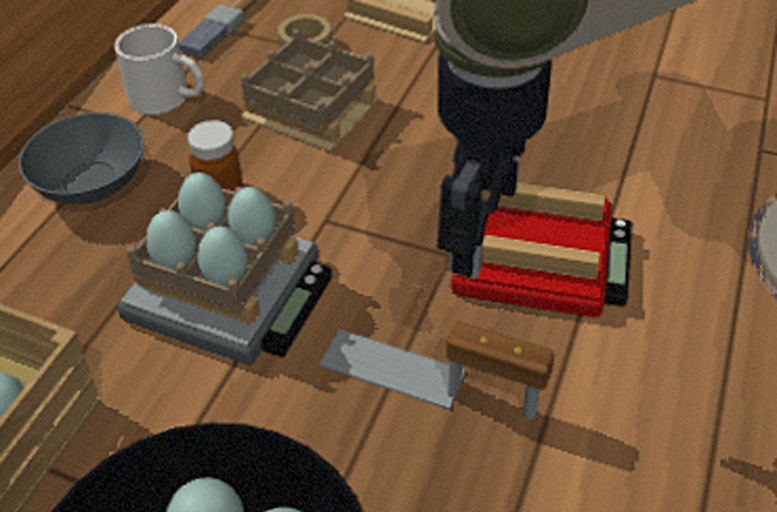

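The full tray sits square on the grey scale (210,245) with all four eggs. The spatula stands flat and clear of it (440,370), and the empty tray hasn't moved. Handing in.

```bash
python3 -c "
from h import *
print(workorder.finish_job())"
```

```text
the job is handed in; nothing more can be done
None
```

I picked up the spatula and turned it round. I slid the blade under the full tray, lifted it level and carried it about 115 mm above its rack. I then lowered it onto the grey scale's rails, drew the blade straight out and stood the spatula on free bench. I handed in at about 21.6 s of the 72 s allowed.

The last checks with both cameras showed no disagreement:
- **Tray:** its centre is at (610, 272) against the scale's (611, 273), and it is square to within about 1°. The rim is at its resting height and all four eggs are in.
- **Weight:** this is inferred from the arm. The wrist load rose about 3 N on lifting and fell back to the spatula alone on lowering, so the whole weight should be on the scale. I did not measure the scale contact itself.
- **Spatula:** the handle top is at 84 mm, which puts the grip at about 70 mm. It stands level, with the blade about 30 mm clear of the scale's display.
- **Empty tray:** its position is unchanged within about 2 mm, which is measurement noise.
- **Set-down:** the spatula was pressed onto the bench with about 14 N for a moment, well under the 40 N and 120 N limits.

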